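# Put the four repaired motors into their trays by size

## Task

Stand each of the four electric motors (the steel cans with a single shaft on top) upright, shaft up, on the floor of the tray of its size: the smallest motor in the smallest tray, the next in the next, up to the largest motor in the largest tray. Set each one down gently rather than dropping it, and leave the two capacitors (the cans with two tabs and no shaft) standing where they are.

Things in the scene. Friction and masses are not known exactly. Their poses are not given: they have to be found in the camera images.
- motor_a_center (a point): The smallest of four loose electric motors: an upright bright steel can, 25 mm in diameter and 52 mm tall (without the shaft), with a black ring round its foot, a dark disc with a brass bush on its top, and one thin shaft (5 mm thick, 10 mm long) standing up at the centre. The point is on the axis, half-way up the can; z is up along the axis.
- motor_b_center (a point): The second smallest of four loose electric motors: an upright bright steel can, 36 mm in diameter and 58 mm tall (without the shaft), with a black ring round its foot, a dark disc with a brass bush on its top, and one thin shaft (5 mm thick, 10 mm long) standing up at the centre. The point is on the axis, half-way up the can; z is up along the axis.
- motor_c_center (a point): The second largest of four loose electric motors: an upright bright steel can, 47 mm in diameter and 64 mm tall (without the shaft), with a black ring round its foot, a dark disc with a brass bush on its top, and one thin shaft (5 mm thick, 10 mm long) standing up at the centre. The point is on the axis, half-way up the can; z is up along the axis.
- motor_d_center (a point): The largest of four loose electric motors: an upright bright steel can, 58 mm in diameter and 68 mm tall (without the shaft), with a black ring round its foot, a dark disc with a brass bush on its top, and one thin shaft (5 mm thick, 10 mm long) standing up at the centre. The point is on the axis, half-way up the can; z is up along the axis.
- tray_a_floor (a point): The smallest of four square open grey plastic trays, which do not move: 41 mm square inside, 49 mm square outside (walls 4 mm), rim 15 mm above the bench, inner floor 4 mm above the bench. The point is the centre of the inner floor; x and y run along its sides, z is up.
- tray_b_floor (a point): The second smallest of four square open grey plastic trays, which do not move: 54 mm square inside, 62 mm square outside (walls 4 mm), rim 15 mm above the bench, inner floor 4 mm above the bench. The point is the centre of the inner floor; x and y run along its sides, z is up.
- tray_c_floor (a point): The second largest of four square open grey plastic trays, which do not move: 67 mm square inside, 75 mm square outside (walls 4 mm), rim 15 mm above the bench, inner floor 4 mm above the bench. The point is the centre of the inner floor; x and y run along its sides, z is up.
- tray_d_floor (a point): The largest of four square open grey plastic trays, which do not move: 80 mm square inside, 88 mm square outside (walls 4 mm), rim 15 mm above the bench, inner floor 4 mm above the bench. The point is the centre of the inner floor; x and y run along its sides, z is up.
- cap_a_center (a point): A loose capacitor, not to be moved: an upright plain aluminium can, 32 mm in diameter and 56 mm tall, with a black top and two flat brass tabs (9 mm high) side by side, no shaft. The point is on its axis, half-way up.
- cap_b_center (a point): A loose capacitor, not to be moved: an upright plain aluminium can, 44 mm in diameter and 60 mm tall, with a black top and two flat brass tabs (9 mm high) side by side, no shaft. The point is on its axis, half-way up.
Mind the look-alikes: they are no part of the job. What is shaped like the part that bears motor_c_center but purple or turquoise is not meant. What is shaped like the part that bears motor_b_center but green is not meant.

How it is judged:
By the outcome, as a careful person would: the job done as asked, in the order asked, and still so for the second after the job is handed in, with the robot touching nothing.
It also fails if it takes over 104 s, if anything falls off the work surface, if the arm or the gripper's body presses on something with over 40 N, if the wrist force passes 120 N, or if a joint passes its speed limit or range.

## Robot

A 7-joint arm with a two-finger parallel gripper is mounted at the origin on the work surface. World frame = base frame: x ahead of the robot, y to its left, z up, the work surface at z = 0. Lengths are in m, angles in rad, forces in N, time in s.
With the tool pointing down it reaches from about 0.4 to 0.875 m from the base axis. Payload 19.3 kg.
Tool frame: the origin (TCP) lies midway between the tips of the shut fingers; the grasp point (between the pads) lies 19 mm behind it; z points along the fingers, y is the line along which they close (so a half turn about z gives the same grasp; the last joint's range is limited). The gripper opens to 85 mm and grips with 20 to 120 N. Pads are 22 mm wide; open, the fingers measure 114 mm over their backs; the gripper's body (76 mm by 85 mm) begins 54 mm behind the grasp point. The pads swing forward as they close: fully open they stand 13 mm farther back than shut.
Start: joints at [-1.33, 0.521, -0.036, 1.599, 0.021, 1.021, -0.113], TCP at [0.191, 0.595, 0.231] pointing down, gripper open.
Joint ranges: [-2.91, 2.91], [-0.3, 2.13], [-1.5, 1.42], [0.17, 2.43], [-1.26, 4.41], [0.16, 1.93], [-2.52, 2.52]. Speed limits (rad/s): [1.89, 1.89, 2.39, 2.39, 3.01, 3.01, 3.01].

## Interface

Orientations are given as [roll, pitch, yaw] about the fixed x, y, z axes, in that order (R = Rz(yaw) Ry(pitch) Rx(roll)).
In Python, from workcell import * gives the robot as it stands. The module is installed in compiled form; this text tells all that it offers.
- The arm moves only by the tool play_rows, never from a script. Its argument "deltas" is a list of rows, each a list of 7 numbers: the shift along the tool's x, y, z in units of 500 mm (1.0 is 500 mm), then the turn, a rotation vector about the tool's x, y, z in units of 120 degrees (1.0 is 120 degrees), then the closure, from 0 (fully open) to 1 (shut). A call has 1 to 10 rows; each row is the pose to reach, as a shift and turn from the pose commanded when the call began, along the tool's axes at that moment; what a row does not reach only later rows make up. A row lasts 1/10 s, in which the tool goes at most 50 mm and 8.59 degrees, less where a joint would pass 70% of its speed; a pose out of reach is approached as far as the arm can. A call with a number of a shift or a turn outside -1 to 1 is refused whole. A call with a gripper value outside its range is refused whole. The fingers move at their own pace and stop on an object; "newtons" is the grip in N (left out, the last holds). Time passes only in rows, so rows that repeat a pose let the fingers close. It gives the time, the measured TCP pose, the force, the opening and the grip force at its end, in the units of the state.
- observe(): the state, without advancing time (a new reading comes with each control period).
- grab_frame(name): name is "side" or "top" or "wrist"; returns the picture (400x640x3 uint8, red, green, blue); there is no depth.
- get_calibration(name): a dict with "fovy" (degrees; the focal length in pixels is half the picture's height over the tangent of half this angle, whatever the lens; pixels are square), "cx", "cy" (the principal point, pixels), "xyz" and "rotation" of the camera in the world. Camera axes: x right, y down, z forward; pixel columns grow to the right and rows downward; lengths in m; the calibration is good to about 2 mm. The wrist camera is an equidistant fisheye: a pixel r from the principal point sees the ray r / f radians off the axis. A picture is of the moment at which its call begins: read the wrist's pose just before it. get_calibration takes no time and is no camera call; for the wrist camera it gives the pose at the moment of the call.
- job_done(): hands the job in; it is judged then, once.
The state is a dict: "clock": time; "qpos": joint angles; "qd": joint speeds; "joint_efforts": joint torques, N m; "position": TCP position; "tool_rot": TCP orientation; "force": force on the tool from outside, world axes, zero at the start; "moment": the same for the moment, N m; "grip_width": finger opening in m; "finger_force": force on a finger pad.
Only numpy, scipy, OpenCV 4.12 (cv2) and the standard library are available. Lean on these libraries where they do the work, as an engineer would, in place of code of your own. Each camera call takes 0.05 s, during which the arm holds its last target. There are 200 camera calls.

## Working session

There is one attempt and no reset: what is moved stays moved. The work goes in short steps, Python scripts to look and compute and a tool call to move; the robot and the scene stay as the last step left them, time stands still between calls to the robot, and variables do not carry over. Pictures are saved under pics/ and viewed, at most 14 in all, crops included, and the job is handed in when it is done.

Besides the shell and the picture viewer there is one more tool, called after "Request:" as name([rows], argument=value, ...), one row to a line, values as JSON. play_rows: Moves the arm, as the interface text tells. Its arguments: {"type":"object","properties":{"deltas":{"type":"array"},"newtons":{"type":"number"}},"required":["deltas"]}

```bash
mkdir -p pics; python3 - <<'E'
from workcell import *
import cv2
s=observe();print(s['clock'],s['position'],s['tool_rot'],s['grip_width'])
for n in("top","side"):
    f=grab_frame(n);cv2.imwrite(f"pics/{n}0.png",f[:,:,::-1]);c=get_calibration(n);print(n,c)
print(get_calibration("wrist"))
E
```

```text
0.0 [0.19104744 0.59473157 0.2307249 ] [-3.14044839e+00  5.23783501e-05  2.83080288e+00] 0.08530121341051172
top {'fovy': 48.175716652544125, 'cx': 323.6754820634963, 'cy': 207.36007768945055, 'xyz': array([0.33561316, 0.03193168, 1.29196533]), 'rotation': array([-2.98425059e+00, -2.38038507e-03, -1.56812425e+00])}
side {'fovy': 51.033293668782825, 'cx': 320.6020687026695, 'cy': 200.80360235567906, 'xyz': array([-0.04659165, -0.53258273,  0.74478553]), 'rotation': array([-2.27931064, -0.01797587, -0.78549143])}
{'fovy': 65.70646984690485, 'cx': 318.0629642803427, 'cy': 194.79225831475773, 'xyz': array([0.1189634 , 0.61808028, 0.37308678]), 'rotation': array([2.83997275e+00, 5.80778949e-04, 1.26024909e+00])}
```

View pics/top0.png

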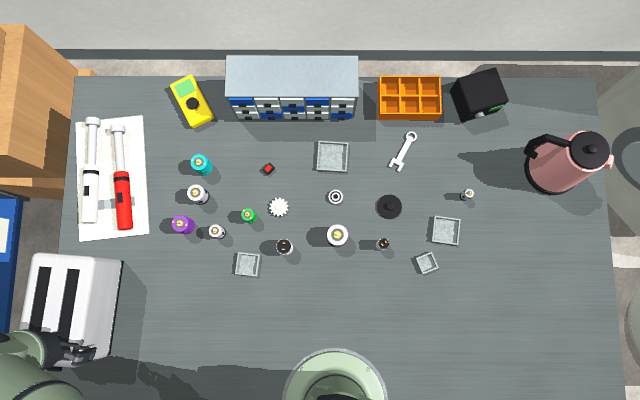

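View pics/side0.png

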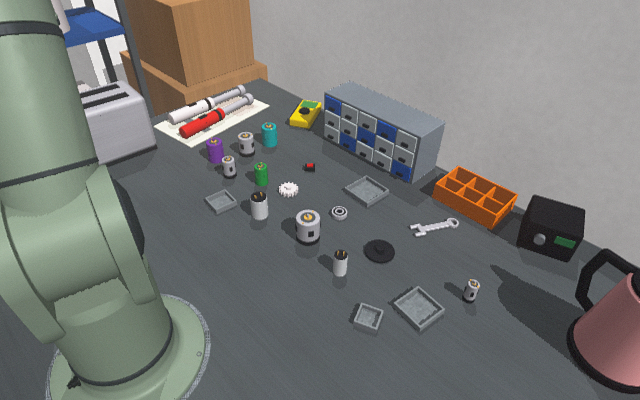

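Candidates in the top view:
- Motors: a (467,195), b (216,231), c (198,194), d (337,235).
- Capacitors, each with two tabs: (284,246) and (383,244).
- Look-alikes: turquoise (201,163), purple (182,225), green (248,215).
- Trays: a (427,263), b (247,264), c (445,230), d (332,156).

I'll check these choices in one close crop.

```bash
python3 - <<'E'
import cv2,numpy as np
t=cv2.imread("pics/top0.png")
z=lambda x,y,r:cv2.resize(t[y-r:y+r,x-r:x+r],(260,260),interpolation=cv2.INTER_CUBIC)
P=[(467,195),(216,231),(198,194),(337,235),(284,246),(427,263)]
im=np.vstack([np.hstack([z(x,y,26) for x,y in P[i:i+3]]) for i in (0,3)])
cv2.imwrite("pics/crop0.png",im)
E
```

```text
(no output)
```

View pics/crop0.png

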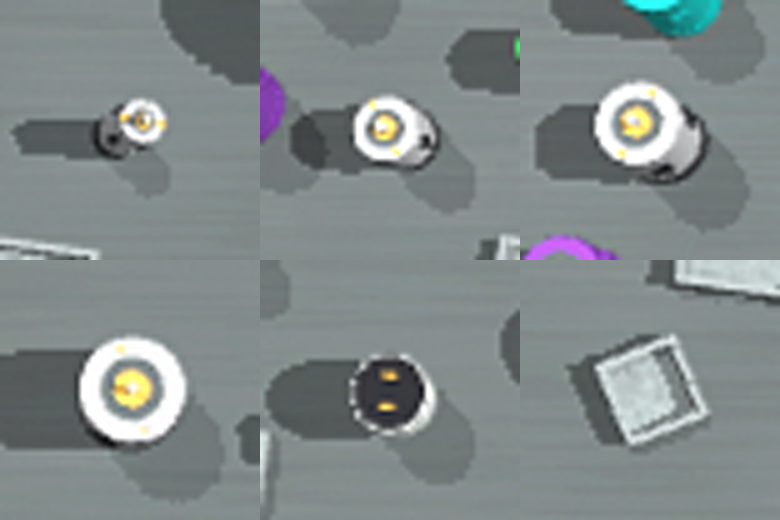

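The choices hold: motors a to d each show a bright ring and one brass centre, and the can at (284,246) has two tabs. Next I'll measure them.

```bash
cat > h.py <<'E'
import numpy as np,cv2
from scipy.spatial.transform import Rotation as R
def ray(c,u,v,fish=False):
    f=200/np.tan(np.radians(c['fovy'])/2); x,y=u-c['cx'],v-c['cy']
    if fish:
        r=np.hypot(x,y);a=r/f;d=np.array([x/r*np.sin(a),y/r*np.sin(a),np.cos(a)]) if r>0 else np.array([0,0,1.])
    else: d=np.array([x/f,y/f,1])
    return R.from_euler('xyz',c['rotation']).apply(d)
def onz(c,u,v,z,fish=False):
    d=ray(c,u,v,fish); p=np.asarray(c['xyz']); return p+d*(z-p[2])/d[2]
def delta(s,goal,yaw):
    """shift units & turn units to goal xyz, tool down with yaw (mod pi)"""
    r=R.from_euler('xyz',s['tool_rot']); y=yaw
    best=min((r.inv()*R.from_euler('xyz',[np.pi,0,yaw+k*np.pi])for k in(0,1)),key=lambda q:q.magnitude())
    return np.round(r.inv().apply(np.array(goal)-s['position'])/.5,4),np.round(best.as_rotvec()/np.radians(120),4)
E
python3 - <<'E'
from h import *
from workcell import get_calibration
c=get_calibration("top");t=cv2.imread("pics/top0.png");hsv=cv2.cvtColor(t,cv2.COLOR_BGR2HSV)
for n,x,y,h in [('a',467,195,.052),('b',216,231,.058),('c',198,194,.064),('d',337,235,.068),('capA?',284,246,.056),('capB?',383,244,.06),('green',248,215,.058),('turq',201,163,.064),('purp',182,225,.064)]:
    r=16;w=t[y-r:y+r,x-r:x+r];H=hsv[y-r:y+r,x-r:x+r]
    m=(w.min(2)>215).astype(np.uint8)
    cs=cv2.findContours(m,cv2.RETR_EXTERNAL,cv2.CHAIN_APPROX_NONE)[0]
    o=[]
    if cs:
        (u,v),rad=cv2.minEnclosingCircle(max(cs,key=cv2.contourArea));o=onz(c,u+x-r,v+y-r,h)[:2].round(4),round(rad/447*(1.29-h)*2,3)
    b=(H[...,0]>12)&(H[...,0]<35)&(H[...,1]>90)&(np.hypot(*(np.mgrid[:2*r,:2*r]-r))<8);q=np.argwhere(b)
    if len(q): u=q[:,1].mean()+x-r;v=q[:,0].mean()+y-r
    else:u,v=x,y
    print(n,o,len(q),onz(c,u,v,h)[:2].round(4))
for n,x,y in [('a',427,263),('b',247,264),('c',445,230),('d',332,156)]:
    r=24;w=t[y-r:y+r,x-r:x+r].astype(int)
    m=(w.min(2)>160).astype(np.uint8);m=cv2.morphologyEx(m,cv2.MORPH_CLOSE,np.ones((3,3)))
    k=max(cv2.findContours(m,cv2.RETR_EXTERNAL,cv2.CHAIN_APPROX_NONE)[0],key=cv2.contourArea)
    P=np.array([onz(c,u+x-r,v+y-r,.015)[:2] for u,v in k[:,0]],np.float32)
    print('tray',n,cv2.minAreaRect(P))
E
```

```text
a (array([ 0.5804, -0.3823]), 0.02) 8 [ 0.5746 -0.3806]
b (array([0.4659, 0.331 ]), 0.035) 16 [0.4658 0.3314]
c (array([0.5728, 0.389 ]), 0.045) 23 [0.572  0.3895]
d (array([ 0.4545, -0.0072]), 0.057) 40 [ 0.455 -0.007]
capA? (array([0.4194, 0.1193]), 0.019) 13 [0.4251 0.1417]
capB? [] 14 [ 0.4324 -0.1355]
green [] 23 [0.5118 0.2429]
turq [] 24 [0.6602 0.3837]
purp [] 28 [0.4856 0.4264]
tray a ((0.38049161434173584, -0.2639426290988922), (0.04865417256951332, 0.04908754304051399), 21.59670066833496)
tray b ((0.3761786222457886, 0.24607621133327484), (0.06272629648447037, 0.0625583827495575), 83.85819244384766)
tray c ((0.4745263159275055, -0.3216434717178345), (0.0750228613615036, 0.07545007020235062), 81.99000549316406)
tray d ((0.6928855180740356, 0.004850570112466812), (0.08853144943714142, 0.0882699191570282), 86.27262878417969)
```

The top view gives the four motors, their trays and the bearings between them. I'll plan the first reach, to motor a.

```bash
python3 - <<'E'
from h import *
from workcell import observe
s=observe()
print(delta(s,[.50,.08,.23],1.8))
E
```

```text
(array([-0.9031, -0.7912,  0.0024]), array([-4.000e-04,  3.000e-04,  4.922e-01]))
```

Request:
play_rows([
  [-0.9, -0.79, 0, 0, 0, 0.49, 0],
  [-0.9, -0.79, 0, 0, 0, 0.49, 0],
  [-0.9, -0.79, 0, 0, 0, 0.49, 0],
  [-0.9, -0.79, 0, 0, 0, 0.49, 0],
  [-0.9, -0.79, 0, 0, 0, 0.49, 0],
  [-0.9, -0.79, 0, 0, 0, 0.49, 0],
  [-0.9, -0.79, 0, 0, 0, 0.49, 0],
  [-0.9, -0.79, 0, 0, 0, 0.49, 0],
  [-0.9, -0.79, 0, 0, 0, 0.49, 0],
  [-0.9, -0.79, 0, 0, 0, 0.49, 0],
], newtons=40)

```text
clock: 1.1
position: [0.4486, 0.1642, 0.2314]
tool_rot: [3.142, -0.0, 1.805]
force: [1.7, 0.7, 0.4]
grip_width: 0.0853
finger_force: 0.0
```

```bash
python3 - <<'E'
from h import *
from workcell import observe
s=observe();print(s['clock'],s['position'],s['tool_rot'])
print(delta(s,[.575,-.378,.23],.985))
E
```

```text
1.1 [0.44857469 0.16421681 0.2313501 ] [ 3.14155240e+00 -1.18162226e-04  1.80479116e+00]
(array([-1.1135, -0.0055,  0.0026]), array([-0.000e+00, -1.000e-04,  3.914e-01]))
```

Request:
play_rows([
  [-1, 0, 0, 0, 0, 0.39, 0],
  [-1, 0, 0, 0, 0, 0.39, 0],
  [-1, 0, 0, 0, 0, 0.39, 0],
  [-1, 0, 0, 0, 0, 0.39, 0],
  [-1, 0, 0, 0, 0, 0.39, 0],
  [-1, 0, 0, 0, 0, 0.39, 0],
  [-1, 0, 0, 0, 0, 0.39, 0],
  [-1, 0, 0, 0, 0, 0.39, 0],
  [-1, 0, 0, 0, 0, 0.39, 0],
  [-1, 0, 0, 0, 0, 0.39, 0],
])

```text
clock: 2.1
position: [0.5639, -0.3222, 0.2309]
tool_rot: [-3.141, -0.0, 0.988]
force: [0.4, 0.7, 0.9]
grip_width: 0.0854
finger_force: 0.0
```

```bash
python3 - <<'E'
from h import *
from workcell import *
s=observe();print(s['clock'],s['position'],s['tool_rot'])
print(delta(s,[.575,-.380,.13],.985))
c=get_calibration('wrist');print(c);f=grab_frame('wrist');cv2.imwrite('pics/w1.png',f[:,:,::-1])
np.save('c1.npy',c,allow_pickle=True)
E
```

```text
2.1 [ 0.56390473 -0.32218712  0.23092185] [-3.14097459e+00 -1.69321358e-04  9.87973831e-01]
(array([-0.0844,  0.0823,  0.2018]), array([-0.0003, -0.0001,  0.0014]))
{'fovy': 65.70646984690485, 'cx': 318.0629642803427, 'cy': 194.79225831475773, 'xyz': array([ 0.60553341, -0.25903156,  0.3732503 ]), 'rotation': array([ 2.84146901e+00,  6.37834605e-05, -5.82503521e-01])}
```

View pics/w1.png

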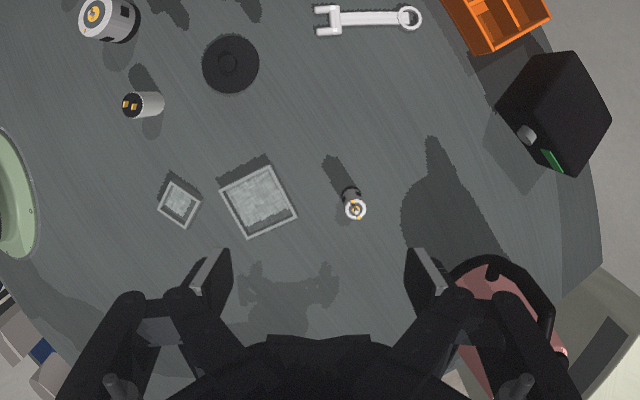

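The wrist view shows motor a's ring at (355,209), tray a at (180,204) and tray c at (258,201).

```bash
cat >> h.py <<'E'
def ring(img,c,x,y,h,r=20,th=200,fish=True):
    w=img[y-r:y+r,x-r:x+r];m=(w.min(2)>th).astype(np.uint8)
    k=max(cv2.findContours(m,cv2.RETR_EXTERNAL,cv2.CHAIN_APPROX_NONE)[0],key=cv2.contourArea)
    (u,v),_=cv2.minEnclosingCircle(k)
    P=np.array([onz(c,a+x-r,b+y-r,h,fish)[:2] for a,b in k[:,0]],np.float32);return onz(c,u+x-r,v+y-r,h,fish)[:2],cv2.minEnclosingCircle(P)
def tray(img,c,x,y,r,th=140,fish=True):
    w=img[y-r:y+r,x-r:x+r];m=cv2.morphologyEx((w.min(2)>th).astype(np.uint8),cv2.MORPH_CLOSE,np.ones((3,3)))
    k=max(cv2.findContours(m,cv2.RETR_EXTERNAL,cv2.CHAIN_APPROX_NONE)[0],key=cv2.contourArea)
    return cv2.minAreaRect(np.array([onz(c,a+x-r,b+y-r,.015,fish)[:2] for a,b in k[:,0]],np.float32))
E
python3 - <<'E'
from h import *
from workcell import *
c=np.load('c1.npy',allow_pickle=True).item();t=cv2.imread('pics/w1.png')
print(ring(t,c,355,209,.052));print(tray(t,c,180,204,28),tray(t,c,258,200,45))
E
```

```text
(array([ 0.58010018, -0.37895716]), ((0.5800797939300537, -0.3790701627731323), 0.01060713455080986))
((0.3815673291683197, -0.2615622878074646), (0.04817657172679901, 0.04834219813346863), 21.220149993896484) ((0.4751860797405243, -0.3195593059062958), (0.07479847222566605, 0.07482682168483734), 82.0652847290039)
```

```bash
python3 - <<'E'
from h import *
from workcell import observe
s=observe();print(delta(s,[.580,-.380,.02],.985))
E
```

```text
(array([-0.0617,  0.0827,  0.4223]), array([ 0.0008,  0.0019, -0.0014]))
```

Request:
play_rows([
  [-0.062, 0.083, 0.05, 0, 0, 0, 0],
  [-0.062, 0.083, 0.1, 0, 0, 0, 0],
  [-0.062, 0.083, 0.18, 0, 0, 0, 0],
  [-0.062, 0.083, 0.26, 0, 0, 0, 0],
  [-0.062, 0.083, 0.33, 0, 0, 0, 0],
  [-0.062, 0.083, 0.38, 0, 0, 0, 0],
  [-0.062, 0.083, 0.42, 0, 0, 0, 0],
  [-0.062, 0.083, 0.42, 0, 0, 0, 0.4],
  [-0.062, 0.083, 0.42, 0, 0, 0, 0.8],
  [-0.062, 0.083, 0.42, 0, 0, 0, 1],
], newtons=40)

```text
clock: 3.15
position: [0.5819, -0.3695, 0.0226]
tool_rot: [3.14, -0.0, 0.988]
force: [-0.2, 0.1, -0.2]
grip_width: 0.0438
finger_force: 0.0
```

Request:
play_rows([
  [0, 0, 0, 0, 0, 0, 1],
  [0, 0, 0, 0, 0, 0, 1],
  [0, 0, 0, 0, 0, 0, 1],
  [0, 0, 0, 0, 0, 0, 1],
])

```text
clock: 3.55
position: [0.582, -0.3693, 0.0226]
tool_rot: [3.14, -0.0, 0.988]
force: [-0.8, 1.1, 7.5]
grip_width: 0.0236
finger_force: 38.8
```

```bash
python3 - <<'E'
from h import *
from workcell import observe
s=observe();print(s['clock'],s['position'],s['tool_rot'],s['grip_width'])
print(delta(s,[.381,-.263,.12],.98))
E
```

```text
3.55 [ 0.58203256 -0.36931896  0.02258956] [ 3.13993375e+00 -2.86946345e-04  9.87842422e-01] 0.02361110800055251
(array([-0.0438, -0.4524, -0.1956]), array([ 0.0008, -0.0001,  0.0037]))
```

The tool stopped 11 mm short of the target because it was still moving when I measured, so the grip is at the pad edge. I'll open, look again and re-centre.

Request:
play_rows([
  [0, 0, 0, 0, 0, 0, 0.6],
  [0, 0, 0, 0, 0, 0, 0.2],
  [0, 0, 0, 0, 0, 0, 0],
  [0, 0, 0, 0, 0, 0, 0],
  [0, 0, 0, 0, 0, 0, 0],
])

```text
clock: 4.05
position: [0.5814, -0.3691, 0.0213]
tool_rot: [-3.142, 0.0, 0.988]
force: [-0.3, -0.4, -0.5]
grip_width: 0.0852
finger_force: 0.0
```

```bash
python3 - <<'E'
from h import *
from workcell import *
s=observe();print(s['clock'],s['position'],s['tool_rot'],s['grip_width'])
c=get_calibration('wrist');f=grab_frame('wrist');cv2.imwrite('pics/w2.png',f[:,:,::-1])
np.save('c2.npy',c,allow_pickle=True)
E
```

```text
4.05 [ 0.58135751 -0.36907591  0.02126724] [-3.14152043e+00  9.55944727e-05  9.87689541e-01] 0.08520614502247918
```

View pics/w2.png

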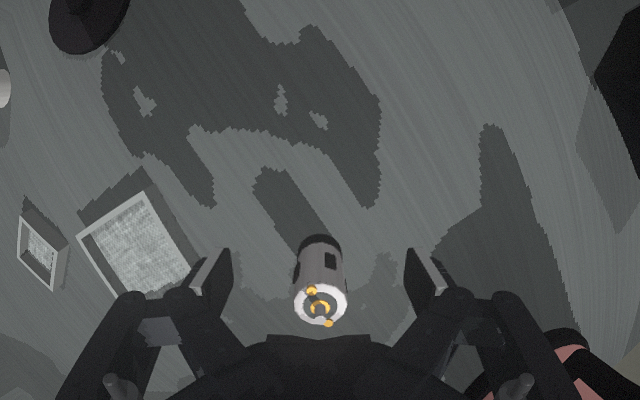

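Motor a stands upright between the fingers, with its ring at (320,305).

```bash
python3 - <<'E'
from h import *
from workcell import *
c=np.load('c2.npy',allow_pickle=True).item()
p=onz(c,320,304,.052,True)[:2];print(p);s=observe();print(s['position'],delta(s,[*p,.02],.985))
E
```

```text
[ 0.57675022 -0.37761322]
[ 0.58136778 -0.36904635  0.02125452] (array([-0.0194,  0.0017,  0.0025]), array([-0.0001, -0.    ,  0.0013]))
```

Request:
play_rows([
  [-0.019, 0.002, 0, 0, 0, 0, 0],
  [-0.019, 0.002, 0, 0, 0, 0, 0.2],
  [-0.019, 0.002, 0, 0, 0, 0, 0.6],
  [-0.019, 0.002, 0, 0, 0, 0, 1],
  [-0.019, 0.002, 0, 0, 0, 0, 1],
  [-0.019, 0.002, 0, 0, 0, 0, 1],
  [-0.019, 0.002, 0, 0, 0, 0, 1],
  [-0.019, 0.002, 0, 0, 0, 0, 1],
])

```text
clock: 4.9
position: [0.5771, -0.3774, 0.0214]
tool_rot: [3.142, -0.0, 0.988]
force: [-1.0, 1.3, 3.3]
grip_width: 0.0241
finger_force: 39.2
```

```bash
python3 - <<'E'
from h import *
from workcell import observe
s=observe();print(s['clock'],s['position'],s['tool_rot'],s['grip_width'])
print(delta(s,[.381,-.263,.12],.98))
E
```

```text
4.9 [ 0.57709848 -0.37739625  0.02141087] [ 3.14157180e+00 -1.25235777e-04  9.87873853e-01] 0.024068208794052758
(array([-0.0249, -0.4534, -0.1972]), array([ 0.    , -0.0001,  0.0038]))
```

Request:
play_rows([
  [0, 0, -0.04, 0, 0, 0, 1],
  [0, 0, -0.12, 0, 0, 0, 1],
  [-0.004, -0.08, -0.197, 0, 0, 0, 1],
  [-0.01, -0.16, -0.197, 0, 0, 0, 1],
  [-0.013, -0.24, -0.197, 0, 0, 0, 1],
  [-0.018, -0.32, -0.197, 0, 0, 0, 1],
  [-0.022, -0.39, -0.197, 0, 0, 0, 1],
  [-0.024, -0.43, -0.197, 0, 0, 0, 1],
  [-0.025, -0.453, -0.197, 0, 0, 0, 1],
  [-0.025, -0.453, -0.197, 0, 0, 0, 1],
])

```text
clock: 5.9
position: [0.3806, -0.2629, 0.12]
tool_rot: [-3.141, -0.0, 0.988]
force: [-0.1, -0.2, -0.9]
grip_width: 0.0241
finger_force: 39.6
```

Request:
play_rows([
  [0, 0, 0, 0, 0, 0, 1],
  [0, 0, 0, 0, 0, 0, 1],
])

```text
clock: 6.1
position: [0.382, -0.2638, 0.1198]
tool_rot: [3.141, 0.0, 0.988]
force: [0.0, -1.1, -1.7]
grip_width: 0.0239
finger_force: 39.6
```

```bash
python3 - <<'E'
from h import *
from workcell import *
s=observe();print(s['clock'],s['position'],s['tool_rot'],s['grip_width'],s['force'])
print(delta(s,[.381,-.263,.026],.988))
c=get_calibration('wrist');f=grab_frame('wrist');cv2.imwrite('pics/w3.png',f[:,:,::-1])
np.save('c3.npy',c,allow_pickle=True)
E
```

```text
6.1 [ 0.38197228 -0.26380307  0.11975489] [3.14094860e+00 3.18146541e-04 9.87929961e-01] 0.023941966703173865 [ 0.02282945 -1.14638564 -1.68010631]
(array([ 0.0003, -0.0026,  0.1875]), array([ 0.0003,  0.0002, -0.    ]))
```

View pics/w3.png

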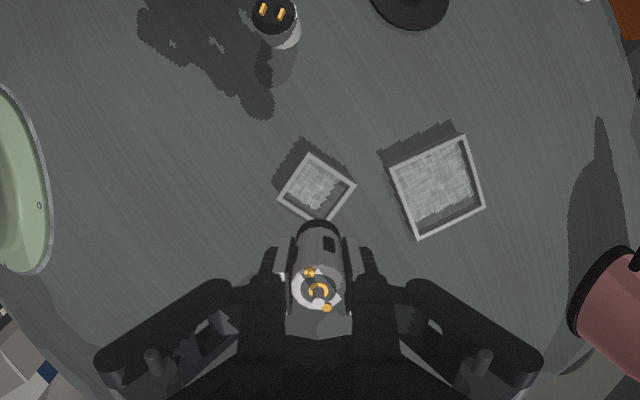

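Motor a is held upright, with its ring at (316,289) and tray a at (317,187). I'll check both positions against the tool.

```bash
python3 - <<'E'
from h import *
c=np.load('c3.npy',allow_pickle=True).item();t=cv2.imread('pics/w3.png')
print(onz(c,317,289,.1504,True),tray(t,c,317,187,42),tray(t,c,437,187,62))
E
```

```text
[ 0.38074024 -0.26477864  0.1504    ] ((0.3814156949520111, -0.2614278197288513), (0.048135723918676376, 0.048447396606206894), 21.727210998535156) ((0.47473224997520447, -0.3195255398750305), (0.07462063431739807, 0.0744992196559906), 82.16510772705078)
```

Request:
play_rows([
  [0.002, -0.003, 0.03, 0, 0, 0, 1],
  [0.002, -0.003, 0.07, 0, 0, 0, 1],
  [0.002, -0.003, 0.11, 0, 0, 0, 1],
  [0.002, -0.003, 0.14, 0, 0, 0, 1],
  [0.002, -0.003, 0.16, 0, 0, 0, 1],
  [0.002, -0.003, 0.174, 0, 0, 0, 1],
  [0.002, -0.003, 0.181, 0, 0, 0, 1],
  [0.002, -0.003, 0.185, 0, 0, 0, 1],
  [0.002, -0.003, 0.187, 0, 0, 0, 1],
  [0.002, -0.003, 0.187, 0, 0, 0, 1],
])

```text
clock: 7.15
position: [0.3805, -0.2617, 0.0266]
tool_rot: [3.141, -0.0, 0.988]
force: [0.2, -0.9, -0.5]
grip_width: 0.0237
finger_force: 39.6
```

Request:
play_rows([
  [0, 0, 0.001, 0, 0, 0, 1],
  [0, 0, 0.002, 0, 0, 0, 1],
  [0, 0, 0.003, 0, 0, 0, 1],
  [0, 0, 0.003, 0, 0, 0, 1],
])

```text
clock: 7.55
position: [0.3805, -0.2617, 0.0253]
tool_rot: [3.141, -0.0, 0.988]
force: [-1.8, 2.5, 13.3]
grip_width: 0.0238
finger_force: 41.0
```

Floor contact at 13 N. I'll release and lift away.

Request:
play_rows([
  [0, 0, 0, 0, 0, 0, 0.9],
  [0, 0, 0, 0, 0, 0, 0.6],
  [0, 0, 0, 0, 0, 0, 0.3],
  [0, 0, 0, 0, 0, 0, 0.3],
  [0, 0, -0.04, 0, 0, 0, 0.1],
  [0, 0, -0.12, 0, 0, 0, 0],
  [0, 0, -0.2, 0, 0, 0, 0],
  [0, 0, -0.28, 0, 0, 0, 0],
  [0, 0, -0.3, 0, 0, 0, 0],
  [0, 0, -0.3, 0, 0, 0, 0],
])

```text
clock: 8.55
position: [0.3811, -0.2616, 0.176]
tool_rot: [3.139, -0.001, 0.988]
force: [0.6, 0.1, -0.3]
grip_width: 0.0855
finger_force: 0.0
```

```bash
python3 - <<'E'
from h import *
from workcell import *
s=observe();print(s['clock'],s['position'],s['tool_rot'])
print(delta(s,[.466,.23,.175],1.571))
c=get_calibration('wrist');f=grab_frame('wrist');cv2.imwrite('pics/w4.png',f[:,:,::-1])
E
```

```text
8.55 [ 0.38112849 -0.26163436  0.17599083] [ 3.13897521e+00 -9.69783366e-04  9.88287315e-01]
(array([ 0.9145, -0.3992,  0.0018]), array([ 1.300e-03, -1.000e-04, -2.782e-01]))
```

View pics/w4.png

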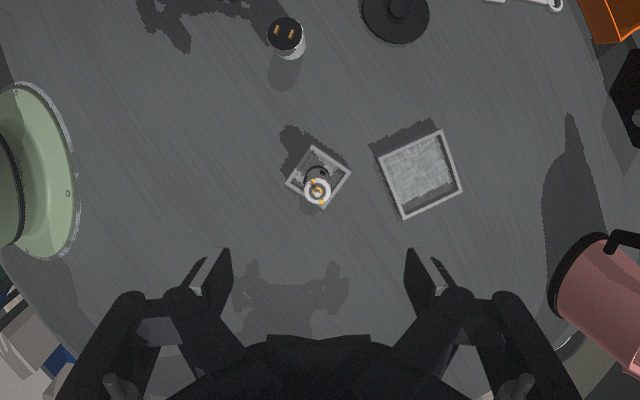

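Motor a stands upright inside tray a at (317,187). Motor b is next.

Request:
play_rows([
  [0.91, -0.4, 0, 0, 0, -0.278, 0],
  [0.91, -0.4, 0, 0, 0, -0.278, 0],
  [0.91, -0.4, 0, 0, 0, -0.278, 0],
  [0.91, -0.4, 0, 0, 0, -0.278, 0],
  [0.91, -0.4, 0, 0, 0, -0.278, 0],
  [0.91, -0.4, 0, 0, 0, -0.278, 0],
  [0.91, -0.4, 0, 0, 0, -0.278, 0],
  [0.91, -0.4, 0, 0, 0, -0.278, 0],
  [0.91, -0.4, 0, 0, 0, -0.278, 0],
  [0.91, -0.4, 0, 0, 0, -0.278, 0],
])

```text
clock: 9.6
position: [0.4632, 0.2305, 0.1731]
tool_rot: [-3.139, 0.001, 1.571]
force: [1.0, -0.6, 0.1]
grip_width: 0.0849
finger_force: 0.0
```

Request:
play_rows([
  [0, 0, 0, 0, 0, 0, 0],
  [0, 0, 0, 0, 0, 0, 0],
  [0, 0, 0, 0, 0, 0, 0],
])

```text
clock: 9.9
position: [0.4635, 0.2271, 0.1737]
tool_rot: [-3.14, 0.001, 1.569]
force: [0.2, 0.4, 0.2]
grip_width: 0.0857
finger_force: 0.0
```

```bash
python3 - <<'E'
from h import *
from workcell import *
s=observe();print(s['clock'],s['position'],s['tool_rot'])
print(delta(s,[.466,.331,.175],1.571))
c=get_calibration('wrist');f=grab_frame('wrist');cv2.imwrite('pics/w5.png',f[:,:,::-1])
np.save('c5.npy',c,allow_pickle=True)
E
```

```text
9.9 [0.46350311 0.22713276 0.17374212] [-3.13999164e+00  1.28556223e-03  1.56881972e+00]
(array([ 0.2077,  0.0046, -0.0028]), array([-0.0008,  0.0006, -0.001 ]))
```

View pics/w5.png

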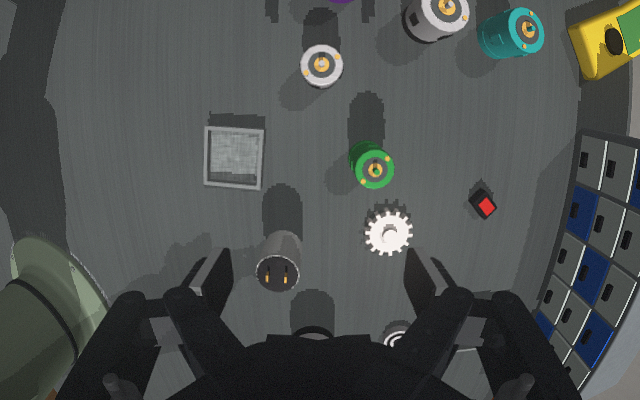

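Motor b's ring is at (321,66), tray b at (234,158) and motor c at about (445,10).

```bash
python3 - <<'E'
from h import *
c=np.load('c5.npy',allow_pickle=True).item();t=cv2.imread('pics/w5.png')
print(ring(t,c,321,66,.058,30,170),tray(t,c,234,158,42),onz(c,277,272,.056,True))
from workcell import observe
s=observe();print(s['position'],delta(s,[.466,.331,.024],1.571))
E
```

```text
(array([0.46629588, 0.33336478]), ((0.46647369861602783, 0.3336300551891327), 0.01728018932044506)) ((0.37606891989707947, 0.24884459376335144), (0.06092961132526398, 0.060972899198532104), 83.94584655761719) [0.42297683 0.14272434 0.056     ]
[0.46369446 0.22702427 0.17409694] (array([0.2082, 0.0044, 0.3   ]), array([-0.0005,  0.0004, -0.0013]))
```

Request:
play_rows([
  [0.06, 0.004, 0, 0, 0, 0, 0],
  [0.13, 0.004, 0, 0, 0, 0, 0],
  [0.19, 0.004, 0, 0, 0, 0, 0],
  [0.21, 0.004, 0.03, 0, 0, 0, 0],
  [0.21, 0.004, 0.09, 0, 0, 0, 0],
  [0.21, 0.004, 0.16, 0, 0, 0, 0],
  [0.21, 0.004, 0.22, 0, 0, 0, 0],
  [0.21, 0.004, 0.27, 0, 0, 0, 0],
  [0.21, 0.004, 0.3, 0, 0, 0, 0],
  [0.21, 0.004, 0.3, 0, 0, 0, 0],
])

```text
clock: 10.95
position: [0.4655, 0.3317, 0.0231]
tool_rot: [-3.139, 0.002, 1.569]
force: [-0.7, 1.0, 0.5]
grip_width: 0.0854
finger_force: 0.0
```

Request:
play_rows([
  [0, 0, 0, 0, 0, 0, 0.2],
  [0, 0, 0, 0, 0, 0, 0.5],
  [0, 0, 0, 0, 0, 0, 0.8],
  [0, 0, 0, 0, 0, 0, 1],
  [0, 0, 0, 0, 0, 0, 1],
  [0, 0, 0, 0, 0, 0, 1],
], newtons=45)

```text
clock: 11.55
position: [0.4663, 0.3337, 0.0258]
tool_rot: [3.141, -0.001, 1.57]
force: [-2.7, -1.0, 10.1]
grip_width: 0.035
finger_force: 43.8
```

```bash
python3 - <<'E'
from h import *
from workcell import observe
s=observe();print(s['clock'],s['position'],s['tool_rot'],s['grip_width'],s['finger_force'])
print(delta(s,[.376,.2475,.12],1.571))
E
```

```text
11.55 [0.46634309 0.33372933 0.0258404 ] [ 3.14072250e+00 -1.02606653e-03  1.56999448e+00] 0.03500374324074329 43.82129430770874
(array([-0.1724, -0.1804, -0.1887]), array([ 0.0004, -0.0005, -0.0005]))
```

Request:
play_rows([
  [0, 0, -0.04, 0, 0, 0, 1],
  [0, 0, -0.11, 0, 0, 0, 1],
  [-0.02, -0.02, -0.17, 0, 0, 0, 1],
  [-0.06, -0.06, -0.19, 0, 0, 0, 1],
  [-0.1, -0.1, -0.19, 0, 0, 0, 1],
  [-0.14, -0.14, -0.19, 0, 0, 0, 1],
  [-0.16, -0.165, -0.19, 0, 0, 0, 1],
  [-0.172, -0.18, -0.19, 0, 0, 0, 1],
  [-0.172, -0.18, -0.19, 0, 0, 0, 1],
  [-0.172, -0.18, -0.19, 0, 0, 0, 1],
])

```text
clock: 12.55
position: [0.3766, 0.2481, 0.12]
tool_rot: [3.141, -0.001, 1.57]
force: [0.2, 0.5, -0.8]
grip_width: 0.0351
finger_force: 45.3
```

```bash
python3 - <<'E'
from h import *
from workcell import *
s=observe();print(s['clock'],s['position'],s['tool_rot'],s['grip_width'],s['force'])
print(delta(s,[.376,.2475,.029],1.571))
c=get_calibration('wrist');f=grab_frame('wrist');cv2.imwrite('pics/w6.png',f[:,:,::-1])
np.save('c6.npy',c,allow_pickle=True)
E
```

```text
12.55 [0.37661349 0.24814358 0.12003929] [ 3.14080293e+00 -6.73826412e-04  1.57024729e+00] 0.035116696245371934 [ 0.19786115  0.45366929 -0.75732201]
(array([-0.0014, -0.0014,  0.1821]), array([ 0.0004, -0.0003, -0.0004]))
```

View pics/w6.png

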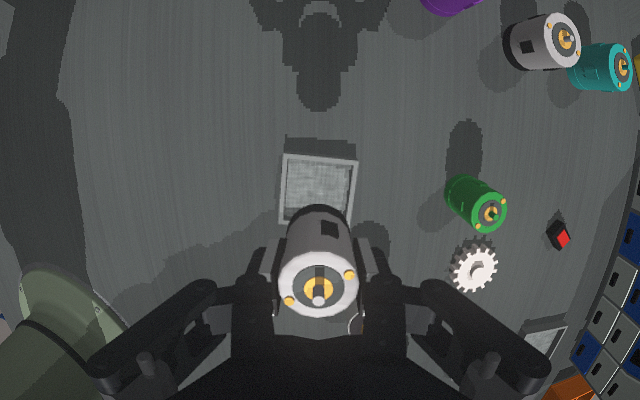

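Motor b is held upright over tray b, with its ring at (319,287). Lowering.

Request:
play_rows([
  [-0.001, -0.001, 0.04, 0, 0, 0, 1],
  [-0.001, -0.001, 0.09, 0, 0, 0, 1],
  [-0.001, -0.001, 0.13, 0, 0, 0, 1],
  [-0.001, -0.001, 0.155, 0, 0, 0, 1],
  [-0.001, -0.001, 0.168, 0, 0, 0, 1],
  [-0.001, -0.001, 0.175, 0, 0, 0, 1],
  [-0.001, -0.001, 0.178, 0, 0, 0, 1],
  [-0.001, -0.001, 0.18, 0, 0, 0, 1],
  [-0.001, -0.001, 0.18, 0, 0, 0, 1],
])

```text
clock: 13.5
position: [0.3757, 0.2471, 0.0301]
tool_rot: [3.141, -0.0, 1.57]
force: [-0.6, -0.2, -1.8]
grip_width: 0.0348
finger_force: 45.3
```

Request:
play_rows([
  [0, 0, 0.001, 0, 0, 0, 1],
  [0, 0, 0.002, 0, 0, 0, 1],
  [0, 0, 0.002, 0, 0, 0, 1],
])

```text
clock: 13.8
position: [0.3756, 0.2472, 0.0297]
tool_rot: [3.141, -0.001, 1.57]
force: [-4.1, -2.2, 23.3]
grip_width: 0.0345
finger_force: 48.1
```

Floor contact. I'll release, rise and work out the move to motor c.

Request:
play_rows([
  [0, 0, 0, 0, 0, 0, 0.8],
  [0, 0, 0, 0, 0, 0, 0.5],
  [0, 0, 0, 0, 0, 0, 0.2],
  [0, 0, 0, 0, 0, 0, 0.1],
  [0, 0, -0.04, 0, 0, 0, 0],
  [0, 0, -0.12, 0, 0, 0, 0],
  [0, 0, -0.2, 0, 0, 0, 0],
  [0, 0, -0.28, 0, 0, 0, 0],
  [0, 0, -0.3, 0, 0, 0, 0],
  [0, 0, -0.3, 0, 0, 0, 0],
])

```text
clock: 14.8
position: [0.3759, 0.2476, 0.1801]
tool_rot: [3.14, -0.002, 1.57]
force: [-1.2, 0.3, -0.5]
grip_width: 0.0851
finger_force: 0.0
```

```bash
python3 - <<'E'
from h import *
from workcell import *
s=observe();print(s['clock'],s['position'],s['tool_rot'])
print(delta(s,[.572,.388,.18],2.94),delta(s,[.49,.35,.18],2.6))
c=get_calibration('wrist');f=grab_frame('wrist');cv2.imwrite('pics/w7.png',f[:,:,::-1])
np.save('c7.npy',c,allow_pickle=True)
E
```

```text
14.8 [0.3758503  0.24762112 0.1800675 ] [ 3.13972209e+00 -2.36449894e-03  1.57044299e+00]
(array([0.2809, 0.3922, 0.0015]), array([ 1.500e-03, -3.000e-04, -6.539e-01])) (array([0.2048, 0.2282, 0.001 ]), array([ 0.0014, -0.0006, -0.4916]))
```

View pics/w7.png

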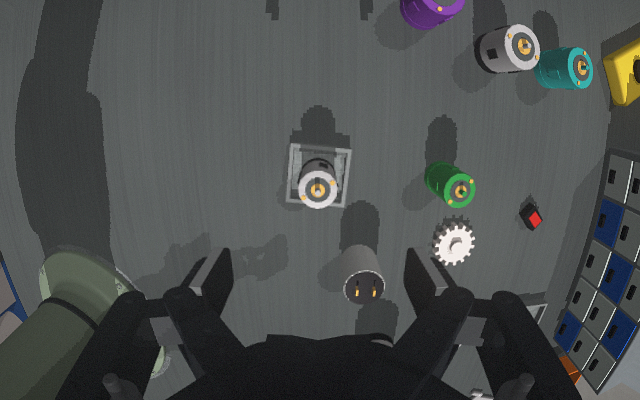

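Motor b stands in tray b at (318,180), and motor c's ring is at (523,45). I'll move over motor c.

Request:
play_rows([
  [0.03, 0.04, 0, 0, 0, -0.07, 0],
  [0.06, 0.08, 0, 0, 0, -0.14, 0],
  [0.09, 0.13, 0, 0, 0, -0.21, 0],
  [0.13, 0.18, 0, 0, 0, -0.28, 0],
  [0.17, 0.23, 0, 0, 0, -0.35, 0],
  [0.2, 0.28, 0, 0, 0, -0.42, 0],
  [0.23, 0.32, 0, 0, 0, -0.49, 0],
  [0.26, 0.36, 0, 0, 0, -0.56, 0],
  [0.281, 0.394, 0, 0, 0, -0.62, 0],
  [0.281, 0.394, 0, 0, 0, -0.654, 0],
])

```text
clock: 15.85
position: [0.5735, 0.3876, 0.1756]
tool_rot: [-3.14, -0.003, 2.944]
force: [-1.1, -0.7, -0.6]
grip_width: 0.0855
finger_force: 0.0
```

Request:
play_rows([
  [0, 0, 0, 0, 0, 0, 0],
  [0, 0, 0, 0, 0, 0, 0],
  [0, 0, 0, 0, 0, 0, 0],
])

```text
clock: 16.15
position: [0.5721, 0.387, 0.1781]
tool_rot: [-3.141, -0.001, 2.938]
force: [0.6, -0.1, -0.2]
grip_width: 0.0853
finger_force: 0.0
```

```bash
python3 - <<'E'
from h import *
from workcell import *
c7=np.load('c7.npy',allow_pickle=True).item();print(onz(c7,523,46,.064,True))
s=observe();print(s['clock'],s['position'],s['tool_rot'])
c=get_calibration('wrist');f=grab_frame('wrist');cv2.imwrite('pics/w8.png',f[:,:,::-1])
np.save('c8.npy',c,allow_pickle=True)
print(delta(s,[.5725,.390,.026],2.94))
E
```

```text
[0.57240081 0.39231789 0.064     ]
16.15 [0.5721263  0.38702325 0.17807905] [-3.14096335e+00 -8.88319325e-04  2.93776492e+00]
(array([2.000e-04, 6.200e-03, 3.042e-01]), array([-0.0003, -0.0004, -0.0011]))
```

View pics/w8.png

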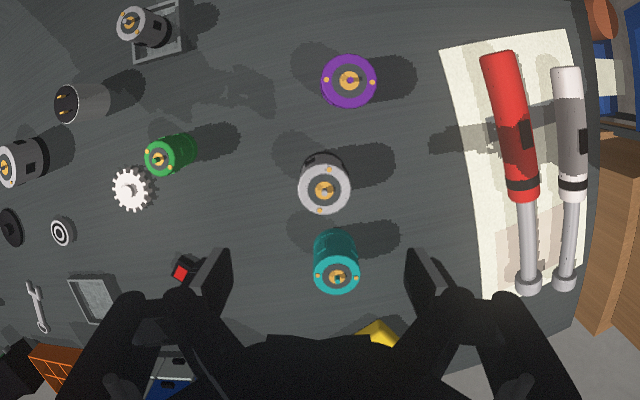

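Motor c (steel) is at (324,189), turquoise behind it at (337,270) and purple at (349,80). The finger line clears both.

```bash
python3 - <<'E'
from h import *
from workcell import observe
c=np.load('c8.npy',allow_pickle=True).item()
p=onz(c,324,190,.064,True);print(p);s=observe();print(delta(s,[.5725,.391,.026],2.94))
E
```

```text
[0.57273027 0.39216411 0.064     ]
(array([0.0008, 0.0078, 0.3048]), array([-0.0002, -0.0003, -0.0008]))
```

Request:
play_rows([
  [0, 0.007, 0.03, 0, 0, 0, 0],
  [0, 0.007, 0.08, 0, 0, 0, 0],
  [0, 0.007, 0.12, 0, 0, 0, 0],
  [0, 0.007, 0.12, 0, 0, 0, 0],
])

```text
clock: 16.6
position: [0.5716, 0.39, 0.1154]
tool_rot: [-3.138, -0.003, 2.94]
force: [0.7, -0.5, -0.1]
grip_width: 0.0855
finger_force: 0.0
```

Request:
play_rows([
  [-0.001, 0.001, 0.03, 0, 0, 0, 0],
  [-0.001, 0.001, 0.08, 0, 0, 0, 0],
  [-0.001, 0.001, 0.13, 0, 0, 0, 0],
  [-0.001, 0.001, 0.165, 0, 0, 0, 0],
  [-0.001, 0.001, 0.177, 0, 0, 0, 0],
  [-0.001, 0.001, 0.177, 0, 0, 0, 0.2],
  [-0.001, 0.001, 0.177, 0, 0, 0, 0.5],
  [-0.001, 0.001, 0.177, 0, 0, 0, 1],
  [-0.001, 0.001, 0.177, 0, 0, 0, 1],
  [-0.001, 0.001, 0.177, 0, 0, 0, 1],
], newtons=60)

```text
clock: 17.6
position: [0.5745, 0.3915, 0.0318]
tool_rot: [3.14, 0.001, 2.94]
force: [-1.3, -0.6, 5.5]
grip_width: 0.0456
finger_force: 61.0
```

Request:
play_rows([
  [0, 0, 0, 0, 0, 0, 1],
  [0, 0, -0.04, 0, 0, 0, 1],
  [0, 0, -0.1, 0, 0, 0, 1],
  [0, 0, -0.18, 0, 0, 0, 1],
  [0, 0, -0.24, 0, 0, 0, 1],
  [0, 0, -0.24, 0, 0, 0, 1],
  [0, 0, -0.24, 0, 0, 0, 1],
])

```text
clock: 18.3
position: [0.574, 0.3912, 0.1511]
tool_rot: [3.141, 0.001, 2.94]
force: [-0.1, -0.3, -3.0]
grip_width: 0.0455
finger_force: 62.5
```

```bash
python3 - <<'E'
from h import *
from workcell import observe
s=observe();print(s['clock'],s['position'],s['tool_rot'],s['grip_width'],s['finger_force'])
print(delta(s,[.50,-.02,.15],1.571),delta(s,[.475,-.3205,.15],.98))
E
```

```text
18.3 [0.5739682  0.39115775 0.15105676] [3.14057834e+00 8.28008539e-04 2.93967540e+00] 0.04554141343770094 62.5491464138031
(array([-0.02  , -0.8353,  0.0013]), array([0.0007, 0.    , 0.6535])) (array([-9.1500e-02, -1.4341e+00,  7.0000e-04]), array([ 2.000e-04,  6.000e-04, -5.643e-01]))
```

Request:
play_rows([
  [-0.001, -0.03, 0, 0, 0, 0.04, 1],
  [-0.003, -0.09, 0, 0, 0, 0.1, 1],
  [-0.005, -0.17, 0, 0, 0, 0.17, 1],
  [-0.007, -0.26, 0, 0, 0, 0.24, 1],
  [-0.009, -0.35, 0, 0, 0, 0.31, 1],
  [-0.011, -0.44, 0, 0, 0, 0.38, 1],
  [-0.014, -0.53, 0, 0, 0, 0.45, 1],
  [-0.016, -0.62, 0, 0, 0, 0.52, 1],
  [-0.018, -0.7, 0, 0, 0, 0.58, 1],
  [-0.02, -0.76, 0, 0, 0, 0.62, 1],
])

```text
clock: 19.3
position: [0.506, 0.0142, 0.1495]
tool_rot: [-3.14, 0.001, 1.634]
force: [0.0, -0.1, -4.0]
grip_width: 0.0459
finger_force: 62.6
```

Request:
play_rows([
  [0, 0, 0, 0, 0, 0, 1],
  [0, 0, 0, 0, 0, 0, 1],
  [0, 0, 0, 0, 0, 0, 1],
])

```text
clock: 19.6
position: [0.5073, 0.0177, 0.1498]
tool_rot: [-3.141, -0.0, 1.643]
force: [-0.4, -0.1, -2.6]
grip_width: 0.0458
finger_force: 62.6
```

```bash
python3 - <<'E'
from h import *
from workcell import observe
s=observe();print(s['clock'],s['position'],s['tool_rot'],s['grip_width'],s['finger_force'])
print(delta(s,[.475,-.3205,.13],.98))
E
```

```text
19.6 [0.50728807 0.01768057 0.14976613] [-3.14071428e+00 -9.16778093e-05  1.64310181e+00] 0.0458111949202948 62.56029725074768
(array([-0.6699, -0.1132,  0.0396]), array([-4.000e-04,  1.000e-04,  3.166e-01]))
```

Request:
play_rows([
  [-0.03, -0.005, 0, 0, 0, 0.02, 1],
  [-0.1, -0.017, 0, 0, 0, 0.06, 1],
  [-0.18, -0.03, 0, 0, 0, 0.1, 1],
  [-0.27, -0.046, 0, 0, 0, 0.14, 1],
  [-0.36, -0.06, 0, 0, 0, 0.18, 1],
  [-0.45, -0.076, 0, 0, 0, 0.22, 1],
  [-0.54, -0.091, 0.01, 0, 0, 0.26, 1],
  [-0.61, -0.103, 0.02, 0, 0, 0.3, 1],
  [-0.65, -0.11, 0.03, 0, 0, 0.317, 1],
  [-0.67, -0.113, 0.04, 0, 0, 0.317, 1],
])

```text
clock: 20.6
position: [0.474, -0.3231, 0.1297]
tool_rot: [-3.141, 0.001, 0.975]
force: [0.5, 0.9, -4.3]
grip_width: 0.0456
finger_force: 62.6
```

Request:
play_rows([
  [0, 0, 0, 0, 0, 0, 1],
  [0, 0, 0, 0, 0, 0, 1],
  [0, 0, 0, 0, 0, 0, 1],
])

```text
clock: 20.9
position: [0.4752, -0.32, 0.1304]
tool_rot: [-3.141, -0.001, 0.979]
force: [-0.4, -0.3, -2.8]
grip_width: 0.0454
finger_force: 62.5
```

```bash
python3 - <<'E'
from h import *
from workcell import *
s=observe();print(s['clock'],s['position'],s['tool_rot'],s['grip_width'],s['finger_force'])
print(delta(s,[.475,-.3205,.0355],.98))
c=get_calibration('wrist');f=grab_frame('wrist');cv2.imwrite('pics/w9.png',f[:,:,::-1])
E
```

```text
20.9 [ 0.47520585 -0.31999499  0.13041428] [-3.14145968e+00 -6.22404974e-04  9.79476675e-01] 0.04542561620630511 62.52707362174988
(array([-0.0012,  0.0002,  0.1898]), array([-0.0001, -0.0003, -0.0002]))
```

View pics/w9.png

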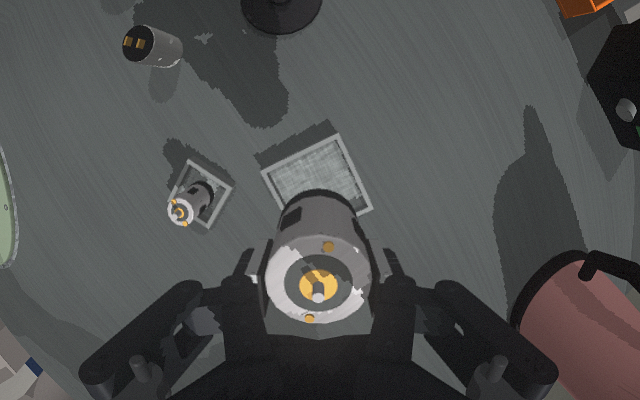

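Motor c is held upright at (318,284) over tray c, and motor a is still standing in its tray. Lowering.

Request:
play_rows([
  [-0.001, 0, 0.04, 0, 0, 0, 1],
  [-0.001, 0, 0.09, 0, 0, 0, 1],
  [-0.001, 0, 0.13, 0, 0, 0, 1],
  [-0.001, 0, 0.155, 0, 0, 0, 1],
  [-0.001, 0, 0.17, 0, 0, 0, 1],
  [-0.001, 0, 0.18, 0, 0, 0, 1],
  [-0.001, 0, 0.185, 0, 0, 0, 1],
  [-0.001, 0, 0.187, 0, 0, 0, 1],
  [-0.001, 0, 0.187, 0, 0, 0, 1],
])

```text
clock: 21.85
position: [0.4746, -0.3219, 0.0372]
tool_rot: [3.141, -0.0, 0.977]
force: [-0.5, -1.5, -3.1]
grip_width: 0.0454
finger_force: 62.5
```

Request:
play_rows([
  [0, 0, 0.001, 0, 0, 0, 1],
  [0, 0, 0.002, 0, 0, 0, 1],
  [0, 0, 0.002, 0, 0, 0, 1],
])

```text
clock: 22.15
position: [0.4744, -0.3218, 0.0359]
tool_rot: [3.141, -0.0, 0.977]
force: [0.2, -0.5, -3.2]
grip_width: 0.0457
finger_force: 62.5
```

Request:
play_rows([
  [0, 0, 0.001, 0, 0, 0, 1],
  [0, 0, 0.002, 0, 0, 0, 1],
  [0, 0, 0.002, 0, 0, 0, 1],
])

```text
clock: 22.45
position: [0.4745, -0.3218, 0.0357]
tool_rot: [3.141, -0.001, 0.977]
force: [-4.0, 3.4, 17.9]
grip_width: 0.0454
finger_force: 64.8
```

Floor contact. I'll release, rise and plan the move to motor d.

Request:
play_rows([
  [0, 0, 0, 0, 0, 0, 0.8],
  [0, 0, 0, 0, 0, 0, 0.5],
  [0, 0, 0, 0, 0, 0, 0.2],
  [0, 0, 0, 0, 0, 0, 0],
  [0, 0, -0.03, 0, 0, 0, 0],
  [0, 0, -0.1, 0, 0, 0, 0],
  [0, 0, -0.18, 0, 0, 0, 0],
  [0, 0, -0.26, 0, 0, 0, 0],
  [0, 0, -0.3, 0, 0, 0, 0],
  [0, 0, -0.3, 0, 0, 0, 0],
])

```text
clock: 23.45
position: [0.4753, -0.3226, 0.1886]
tool_rot: [3.137, -0.001, 0.977]
force: [0.1, 0.4, 0.2]
grip_width: 0.086
finger_force: 0.0
```

```bash
python3 - <<'E'
from h import *
from workcell import *
s=observe();print(s['clock'],s['position'],s['tool_rot'])
print(delta(s,[.455,-.08,.18],1.571))
E
```

```text
23.45 [ 0.47534098 -0.32261357  0.18855478] [ 3.13667687e+00 -8.69862742e-04  9.76988881e-01]
(array([ 0.3794, -0.3053,  0.0159]), array([ 0.0024,  0.0003, -0.2836]))
```

Request:
play_rows([
  [0.06, -0.05, 0, 0, 0, -0.05, 0],
  [0.12, -0.1, 0, 0, 0, -0.11, 0],
  [0.18, -0.15, 0, 0, 0, -0.17, 0],
  [0.25, -0.2, 0, 0, 0, -0.23, 0],
  [0.31, -0.25, 0, 0, 0, -0.284, 0],
  [0.36, -0.29, 0, 0, 0, -0.284, 0],
  [0.379, -0.305, 0, 0, 0, -0.284, 0],
  [0.379, -0.305, 0, 0, 0, -0.284, 0],
  [0.379, -0.305, 0, 0, 0, -0.284, 0],
])

```text
clock: 24.35
position: [0.4539, -0.0802, 0.1849]
tool_rot: [3.142, 0.0, 1.571]
force: [-0.3, -1.0, 0.4]
grip_width: 0.0855
finger_force: 0.0
```

```bash
python3 - <<'E'
from h import *
from workcell import *
s=observe();print(s['clock'],s['position'],s['tool_rot'])
print(delta(s,[.4545,-.007,.033],1.571))
c=get_calibration('wrist');f=grab_frame('wrist');cv2.imwrite('pics/w10.png',f[:,:,::-1])
np.save('c10.npy',c,allow_pickle=True)
g=grab_frame('top');cv2.imwrite('pics/t2.png',g[:,:,::-1])
E
```

```text
24.35 [ 0.45392041 -0.08019242  0.18488283] [3.14155999e+00 4.32766363e-04 1.57135859e+00]
(array([0.1465, 0.0012, 0.3037]), array([0.    , 0.0002, 0.0002]))
```

View pics/w10.png

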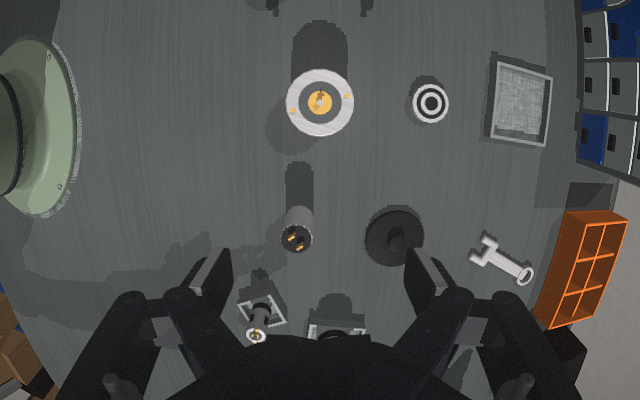

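Motor d's ring is at (320,103) and tray d at (520,101).

```bash
python3 - <<'E'
from h import *
from workcell import observe
c=np.load('c10.npy',allow_pickle=True).item();t=cv2.imread('pics/w10.png')
print(onz(c,320,103,.068,True),ring(t,c,320,103,.068,42,140)[0],tray(t,c,520,101,50,120))
print(delta(observe(),[.4545,-.006,.033],1.571))
E
```

```text
[ 0.45559623 -0.00562827  0.068     ] [ 0.45518339 -0.00523769] ((0.6931248903274536, 0.0075487419962882996), (0.08785174041986465, 0.08782792836427689), 86.39151763916016)
(array([0.1495, 0.0011, 0.3035]), array([-0.    ,  0.0002, -0.0004]))
```

Request:
play_rows([
  [0.06, 0.002, 0, 0, 0, 0, 0],
  [0.12, 0.002, 0, 0, 0, 0, 0],
  [0.149, 0.002, 0.02, 0, 0, 0, 0],
  [0.149, 0.002, 0.06, 0, 0, 0, 0],
  [0.149, 0.002, 0.12, 0, 0, 0, 0],
  [0.149, 0.002, 0.18, 0, 0, 0, 0],
  [0.149, 0.002, 0.24, 0, 0, 0, 0],
  [0.149, 0.002, 0.28, 0, 0, 0, 0],
  [0.149, 0.002, 0.3, 0, 0, 0, 0],
  [0.149, 0.002, 0.3, 0, 0, 0, 0],
])

```text
clock: 25.45
position: [0.4542, -0.0059, 0.0337]
tool_rot: [-3.14, 0.001, 1.571]
force: [0.8, -0.1, 1.3]
grip_width: 0.0855
finger_force: 0.0
```

Request:
play_rows([
  [0, 0, 0, 0, 0, 0, 0.2],
  [0, 0, 0, 0, 0, 0, 0.5],
  [0, 0, 0, 0, 0, 0, 1],
  [0, 0, 0, 0, 0, 0, 1],
  [0, 0, 0, 0, 0, 0, 1],
], newtons=70)

```text
clock: 25.95
position: [0.4552, -0.005, 0.0359]
tool_rot: [3.14, -0.0, 1.572]
force: [-3.3, -1.2, 12.9]
grip_width: 0.0565
finger_force: 71.8
```

Request:
play_rows([
  [0, 0, 0, 0, 0, 0, 1],
  [0, 0, -0.03, 0, 0, 0, 1],
  [0, 0, -0.08, 0, 0, 0, 1],
  [0, 0, -0.14, 0, 0, 0, 1],
  [0, 0, -0.19, 0, 0, 0, 1],
  [0, 0, -0.2, 0, 0, 0, 1],
  [0, 0, -0.2, 0, 0, 0, 1],
])

```text
clock: 26.65
position: [0.4552, -0.0045, 0.1354]
tool_rot: [3.14, -0.001, 1.573]
force: [-1.4, -0.2, -6.3]
grip_width: 0.0564
finger_force: 77.3
```

```bash
python3 - <<'E'
from h import *
from workcell import observe
s=observe();print(s['clock'],s['position'],s['tool_rot'],s['grip_width'],s['finger_force'])
print(delta(s,[.693,.0062,.135],1.571))
E
```

```text
26.65 [ 0.45517787 -0.00447653  0.13544618] [ 3.13971102e+00 -6.76702739e-04  1.57266667e+00] 0.056353542989810115 77.31354475021362
(array([0.0205, 0.4757, 0.0018]), array([ 0.0009, -0.0003,  0.0008]))
```

Request:
play_rows([
  [0.001, 0.03, 0, 0, 0, 0, 1],
  [0.004, 0.09, 0, 0, 0, 0, 1],
  [0.007, 0.16, 0, 0, 0, 0, 1],
  [0.01, 0.23, 0, 0, 0, 0, 1],
  [0.013, 0.3, 0, 0, 0, 0, 1],
  [0.016, 0.37, 0, 0, 0, 0, 1],
  [0.019, 0.43, 0, 0, 0, 0, 1],
  [0.02, 0.465, 0, 0, 0, 0, 1],
  [0.021, 0.476, 0, 0, 0, 0, 1],
  [0.021, 0.476, 0, 0, 0, 0, 1],
])

```text
clock: 27.65
position: [0.6922, 0.0058, 0.1329]
tool_rot: [-3.139, 0.0, 1.572]
force: [-0.7, 0.3, -5.7]
grip_width: 0.0563
finger_force: 77.4
```

Request:
play_rows([
  [0, 0, 0, 0, 0, 0, 1],
  [0, 0, 0, 0, 0, 0, 1],
])

```text
clock: 27.85
position: [0.692, 0.0059, 0.1346]
tool_rot: [-3.141, -0.0, 1.572]
force: [-0.3, -0.1, -5.1]
grip_width: 0.0569
finger_force: 77.4
```

```bash
python3 - <<'E'
from h import *
from workcell import *
s=observe();print(s['clock'],s['position'],s['tool_rot'],s['grip_width'],s['finger_force'])
print(delta(s,[.693,.0062,.0395],1.571))
E
```

```text
27.85 [0.69202802 0.00585962 0.13463048] [-3.14092624e+00 -1.72577101e-04  1.57187036e+00] 0.05692591243369344 77.37359404563904
(array([0.0006, 0.0021, 0.1903]), array([-0.0003, -0.0001,  0.0004]))
```

Request:
play_rows([
  [0.001, 0.002, 0.04, 0, 0, 0, 1],
  [0.001, 0.002, 0.09, 0, 0, 0, 1],
  [0.001, 0.002, 0.13, 0, 0, 0, 1],
  [0.001, 0.002, 0.155, 0, 0, 0, 1],
  [0.001, 0.002, 0.17, 0, 0, 0, 1],
  [0.001, 0.002, 0.18, 0, 0, 0, 1],
  [0.001, 0.002, 0.184, 0, 0, 0, 1],
  [0.001, 0.002, 0.187, 0, 0, 0, 1],
  [0.001, 0.002, 0.188, 0, 0, 0, 1],
  [0.001, 0.002, 0.188, 0, 0, 0, 1],
])

```text
clock: 28.85
position: [0.694, 0.0064, 0.0412]
tool_rot: [3.141, -0.0, 1.572]
force: [-0.1, -0.3, -4.6]
grip_width: 0.0563
finger_force: 77.4
```

Request:
play_rows([
  [0, 0, 0.001, 0, 0, 0, 1],
  [0, 0, 0.002, 0, 0, 0, 1],
  [0, 0, 0.002, 0, 0, 0, 1],
])

```text
clock: 29.15
position: [0.694, 0.0064, 0.0401]
tool_rot: [3.141, -0.0, 1.572]
force: [-1.8, -0.2, -0.8]
grip_width: 0.0563
finger_force: 78.0
```

Request:
play_rows([
  [0, 0, 0.001, 0, 0, 0, 1],
  [0, 0, 0.001, 0, 0, 0, 1],
  [0, 0, 0.001, 0, 0, 0, 1],
])

```text
clock: 29.45
position: [0.694, 0.0064, 0.0401]
tool_rot: [3.141, -0.0, 1.572]
force: [-4.8, 0.3, 8.3]
grip_width: 0.0563
finger_force: 78.7
```

Request:
play_rows([
  [0, 0, 0, 0, 0, 0, 0.8],
  [0, 0, 0, 0, 0, 0, 0.5],
  [0, 0, 0, 0, 0, 0, 0.2],
  [0, 0, 0, 0, 0, 0, 0],
  [0, 0, 0, 0, 0, 0, 0],
  [0, 0, -0.03, 0, 0, 0, 0],
  [0, 0, -0.1, 0, 0, 0, 0],
  [0, 0, -0.18, 0, 0, 0, 0],
  [0, 0, -0.26, 0, 0, 0, 0],
  [0, 0, -0.3, 0, 0, 0, 0],
])

```text
clock: 30.45
position: [0.695, 0.006, 0.1943]
tool_rot: [3.137, -0.0, 1.572]
force: [0.7, -0.4, -0.5]
grip_width: 0.0855
finger_force: 0.0
```

Request:
play_rows([
  [0.1, -0.1, -0.05, 0, 0, 0, 0],
  [0.2, -0.15, -0.1, 0, 0, 0, 0],
  [0.3, -0.15, -0.1, 0, 0, 0, 0],
  [0.4, -0.15, -0.1, 0, 0, 0, 0],
  [0.4, -0.15, -0.1, 0, 0, 0, 0],
  [0.4, -0.15, -0.1, 0, 0, 0, 0],
])

```text
clock: 31.05
position: [0.6176, 0.2119, 0.2403]
tool_rot: [3.141, -0.002, 1.578]
force: [-0.3, 0.1, -0.5]
grip_width: 0.0856
finger_force: 0.0
```

```bash
python3 - <<'E'
from workcell import *
import cv2,numpy as np
t=grab_frame('top')[:,:,::-1];s=grab_frame('side')[:,:,::-1]
a=cv2.resize(t[120:290,160:500],(760,380));b=cv2.resize(s[110:340,190:520],(316,220))
b2=np.zeros((220,760,3),np.uint8);b2[:,:316]=b;b2[:,330:646]=cv2.resize(s[170:340,290:480],(316,220))
cv2.imwrite('pics/fin.png',np.vstack([a,b2]))
E
```

```text
(no output)
```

View pics/fin.png

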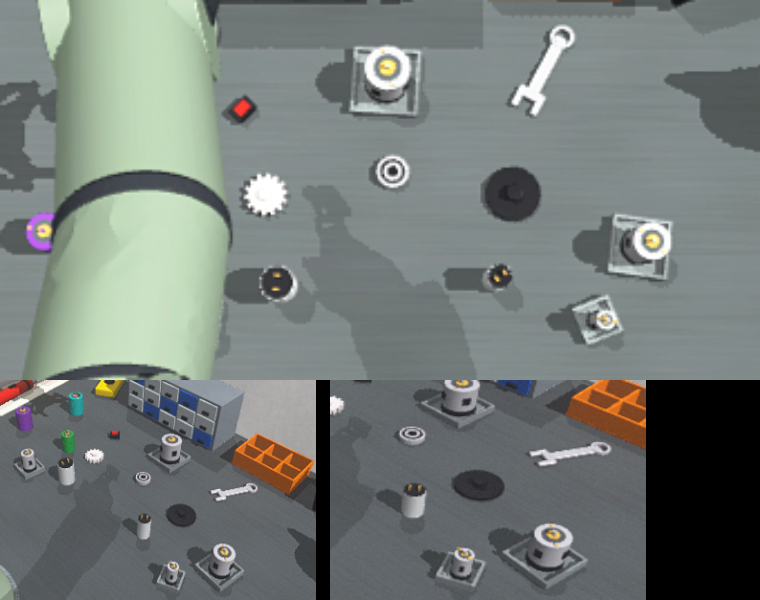

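All four motors stand upright in their trays: d (387,75), c (640,245) and a (598,318) in the top crop, and b at (28,462) in the side crop. The capacitors at (278,283) and (500,277) look unmoved.

```bash
python3 -c "
from workcell import *
print(job_done())"
```

```text
the job is handed in; nothing more can be done
None
```

All four motors stand upright, shaft up, in the trays of their size, placed in order from smallest to largest, with the capacitors left where they stood; I handed the job in at about 31 s of the 104 s allowed.

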